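# Put the specimen shaker into third gear and start it

### The job

Push the shaker's gear lever through its H-shaped gate, out of the left lane, across and then forward, until it is fully home in the third slot (forward right), and only then press the green start button all the way in and let it come out again. Only push, with the fingertips or the outside of the fingers, without forcing the lever: do not grip the knob, and do not pull it up, which would release the lock on the fourth slot. Leave the red stop button, the jars on the platform and the white cup beside the shaker alone.

Things in the scene. Friction and masses are not known exactly. Their poses are not given: they have to be found in the camera images.
- gate_center (a point): centre of the H-shaped gate, on the upper face of its steel plate (96 x 94 mm, 111 mm above the cabinet top) in the console on the left of the shaker. x points forward along the slots, away from the operator's side, y to the left, z up. The fixed shaker and all on it move and turn with it. Two lanes 13 mm wide and 49 mm long run along x, 15 mm left and right of the centre; one cross lane joins their middles
- third_slot (a point): middle of the third slot (forward right) on the plate's upper face, 15 mm right and 15 mm forward of gate_center. First slot: forward left; second: back left; fourth: back right; 1 to 4 black dots on the plate mark them. The noses of the tongues between the lanes are rounded by 4 mm
- knob (a point): middle of the lever's black knob, a barrel 34 mm in diameter, from 28 mm below to 25 mm above this point, on a 15 mm sleeve over a 10 mm steel stick. The stick pivots 128 mm below this point. With the lever upright the point is 62 mm above the plate's upper face; at the lanes' ends it is about 36 mm forward or back and 30 mm left or right of the centre. z points up the stick
- gear_select (a joint): sideways lean of the lever, rad: 0 upright, positive to the right. About -0.235 in the left lane, +0.235 in the right lane. Friction holds the lever where it is left; about 2 N at the knob moves it
- gear_shift (a joint): forward lean of the lever, rad: 0 in the cross lane, positive forward. About +0.28 at the forward end of a slot and -0.28 at the back end; it passes into the cross lane between about -0.04 and +0.04. It starts anywhere along the left lane. Friction holds it; about 2 N at the knob moves it
- knob_lift (a joint): how far the knob and its sleeve are pulled up along the stick, m: 0 down, up to 0.013. A spring holds them down with 13 N. Down, a flange at the sleeve's foot meets the red fence at the fourth slot and locks that slot; pulled up, it frees it
- start_button_top (a point): middle of the top of the green start button, 26 mm in diameter, on the console on the operator's side of the gate, 111 mm back of gate_center and 30 mm to its left
- start_button (a joint): travel of the green start button, m: 0 out, 0.006 fully pressed (5 N); it springs back
- stop_button_top (a point): middle of the top of the red stop button, the same size, 60 mm to the right of the green one
- stop_button (a joint): travel of the red stop button, m: 0 out, 0.006 fully pressed
- jar_one: loose specimen jar with a red lid, 66 to 68 mm in diameter and 81 to 84 mm tall, standing on the shaker's platform (far left), 91 mm above the cabinet top; origin at the centre of its underside, z up
- jar_two: loose specimen jar with a red lid, 66 to 68 mm in diameter and 81 to 84 mm tall, standing on the shaker's platform (far right), 91 mm above the cabinet top; origin at the centre of its underside, z up
- jar_three: loose specimen jar with a red lid, 66 to 68 mm in diameter and 81 to 84 mm tall, standing on the shaker's platform (near), 91 mm above the cabinet top; origin at the centre of its underside, z up
- cup: loose white and blue specimen cup, 74 mm in diameter, 86 mm tall, on the cabinet top to the left of the shaker; origin at the centre of its underside
Things that resemble listed ones, but are neither listed nor needed, are in the scene too. What is shaped like the jar_one but orange or turquoise is not meant.

How it is judged:
By the outcome, as a careful person would: the job done as asked, in the order asked, and still so for the second after the job is handed in, with the robot touching nothing.
It also fails if it takes over 61 s, if anything falls off the work surface, if the arm or the gripper's body presses on something with over 40 N, if the wrist force passes 120 N, or if a joint passes its speed limit or range.

### The arm

A 7-joint arm with a two-finger parallel gripper is mounted at the origin on a cart in front of the work surface, level with it; the furniture and walls round the work are solid. World frame = base frame: x ahead of the robot, y to its left, z up, the work surface at z = 0. Lengths are in m, angles in rad, forces in N, time in s.
With the tool pointing down it reaches from about 0.425 to 0.875 m from the base axis. Payload 8.4 kg.
Tool frame: the origin (TCP) lies midway between the tips of the shut fingers; the grasp point (between the pads) lies 19 mm behind it; z points along the fingers, y is the line along which they close (so a half turn about z gives the same grasp; the last joint's range is limited). The gripper opens to 87 mm and grips with 3 to 60 N. Pads are 19 mm wide; open, the fingers measure 117 mm over their backs; the gripper's body (75 mm by 190 mm) begins 51 mm behind the grasp point.
Start: joints at [-1.254, 0.333, 0.04, 1.465, -0.013, 1.343, -0.059], TCP at [0.263, 0.595, 0.223] pointing down, gripper open.
Joint ranges: [-2.58, 2.58], [-0.38, 2.09], [-1.3, 1.39], [0.25, 2.4], [-1.5, 4.64], [0.08, 2.09], [-2.65, 2.65]. Speed limits (rad/s): [2.22, 2.22, 2.79, 2.79, 3.14, 3.14, 3.14].

### API

Orientations are given as a rotation vector (axis times angle).
In Python, from cell import bot gives the robot as it stands. Calls block until the motion is done:
- bot.move_pose(position, orientation): joint-space move of the TCP to a pose.
- bot.move_linear(position, max_speed=0.15, ori=None, guard=None): straight line of the TCP; ori=None keeps the orientation; max_speed is the mean speed in m/s. With guard (N) it stops when the force on the tool has changed by that much, and returns True; else False.
- bot.movej(angles): joint-space move.
- bot.gripper_to(opening, strength=None): finger opening in m; strength is the grip in N (None keeps the last); returns when the fingers have stopped.
- bot.sleep(seconds).
- bot.solve_ik(position, orientation): joint angles nearest the present ones, or None.
- bot.observe(): the state.
- bot.camera(name): name is "side" or "top"; returns the picture (400x640x3 uint8, red, green, blue); there is no depth.
- bot.calibration(name): a dict with "fovy" (degrees; the focal length in pixels is half the picture's height over the tangent of half this angle, whatever the lens; pixels are square), "cx", "cy" (the principal point, pixels), "rvec" (rotation vector, rad) and "tvec" (3), from world to camera coordinates, as OpenCV has them. Camera axes: x right, y down, z forward; pixel columns grow to the right and rows downward; lengths in m; the calibration is good to about 2 mm. A picture is of the moment at which its call begins. calibration takes no time and is no camera call.
A pose or a line that the arm cannot do raises bot.PlanningError and nothing moves.
- bot.job_done(): hands the job in; it is judged then, once.
Trained networks look in the newest picture that a camera, given by its name, has taken for a name from the list of things; names that differ only in an ending like _2 or _b are one class to them, and where a whole thing is asked for, a point or a joint stands for the part that bears it (a point fixed in the world has none). Each returns a list of dicts, best first, with "conf" (0 to 1); they miss things now and then, are a little off and sometimes report something else, mostly with a low value. They report only what shows in the picture. A call takes as long as a camera call. They do not tell look-alikes from the thing itself.
- bot.outline_of(camera, target): "mask" (400x640 bool, what is visible of it) and "pixel" ([column, row] in pixels, amid what is visible of it).
- bot.pinpoint(camera, target): "pixel" ([column, row] in pixels: a listed point, or the origin of a listed thing).
The state is a dict: "clock": time; "joint_positions": joint angles; "qd": joint speeds; "tau": joint torques, N m; "tcp_pos": TCP position; "eef_rot": TCP orientation; "wrist_force": force on the tool from outside, world axes, zero at the start; "torque": the same for the moment, N m; "opening": finger opening in m; "grip_force": force on a finger pad.
Only numpy, scipy, OpenCV 4.12 (cv2) and the standard library are available. Lean on these libraries where they do the work, as an engineer would, in place of code of your own. Each camera call takes 0.05 s, during which the arm holds its last target. There are 200 camera calls.

## Working session

There is one attempt and no reset: what is moved stays moved. The work goes in short steps, each a Python script; the robot and the scene stay as the last script left them, time stands still between calls to the robot, and variables do not carry over. Pictures are saved under pics/ and viewed, at most 10 in all, crops included, and the job is handed in when it is done.

```bash
mkdir -p pics; ls
cat > h.py <<'E'
import numpy as np, cv2
from cell import bot
from scipy.spatial.transform import Rotation as R
def cal(n):
    c=bot.calibration(n); f=200/np.tan(np.radians(c["fovy"])/2)
    return np.array([[f,0,c["cx"]],[0,f,c["cy"]],[0,0,1]]),np.array(c["rvec"],float),np.array(c["tvec"],float)
def proj(n,P):
    K,r,t=cal(n); return cv2.projectPoints(np.array(P,float).reshape(-1,3),r,t,K,None)[0].reshape(-1,2)
def ray(n,px):
    K,r,t=cal(n); Rm=cv2.Rodrigues(r)[0]; d=Rm.T@np.linalg.inv(K)@np.array([px[0],px[1],1.]); return -Rm.T@t,d/np.linalg.norm(d)
def atz(n,px,z):
    o,d=ray(n,px); return o+d*(z-o[2])/d[2]
def tri(p1,p2,n1="side",n2="top"):
    o1,d1=ray(n1,p1);o2,d2=ray(n2,p2)
    s=np.linalg.lstsq(np.c_[d1,-d2],o2-o1,rcond=None)[0]; a=o1+s[0]*d1;b=o2+s[1]*d2
    return (a+b)/2,np.linalg.norm(a-b)
E
python3 - <<'E'
from h import *
np.set_printoptions(precision=4,suppress=True)
for n in("side","top"):
    im=bot.camera(n); cv2.imwrite(f"pics/{n}0.png",im[:,:,::-1])
    print(n,"campos",ray(n,(320,200))[0],bot.calibration(n)["fovy"])
    for t in["gate_center","third_slot","knob","start_button_top","stop_button_top","jar_one","jar_two","jar_three","cup"]:
        print(n,t,[(np.round(d["pixel"],1).tolist(),round(d["conf"],2)) for d in bot.pinpoint(n,t)][:3])
s=bot.observe();print({k:s[k] for k in("clock","tcp_pos","eef_rot","wrist_force","opening")})
E
```

```text
pics
side campos [ 0.3834 -0.572   0.7097] 56.87020398261165
side gate_center [([299.4, 179.8], 0.92)]
side third_slot [([304.9, 179.7], 0.93), ([288.1, 164.3], 0.36)]
side knob [([285.7, 161.4], 0.71)]
side start_button_top [([268.4, 197.0], 0.48)]
side stop_button_top [([288.5, 200.8], 0.45)]
side jar_one [([349.9, 303.7], 0.85), ([283.5, 276.4], 0.72), ([306.3, 178.6], 0.7)]
side jar_two [([381.3, 202.9], 0.97)]
side jar_three [([356.2, 224.8], 0.91)]
side cup [([272.0, 181.6], 0.79)]
top campos [0.3587 0.2612 1.0375] 52.17335465976
top gate_center [([276.8, 237.4], 0.64)]
top third_slot [([279.2, 223.6], 0.87)]
top knob [([274.7, 242.7], 0.79)]
top start_button_top [([313.1, 278.1], 0.55)]
top stop_button_top [([329.3, 251.7], 0.49)]
top jar_one [([206.8, 222.7], 0.97), ([317.8, 175.8], 0.75), ([384.5, 274.6], 0.75)]
top jar_two [([336.6, 147.1], 0.67)]
top jar_three [([361.9, 181.0], 0.96), ([274.6, 243.8], 0.25)]
top cup [([200.8, 272.7], 0.61)]
{'clock': 1.0, 'tcp_pos': array([0.2625, 0.5946, 0.2226]), 'eef_rot': array([-0.6485, -3.0739,  0.0001]), 'wrist_force': array([-0.1432, -0.0386, -0.2795]), 'opening': 0.08683369746867048}
```

View pics/side0.png

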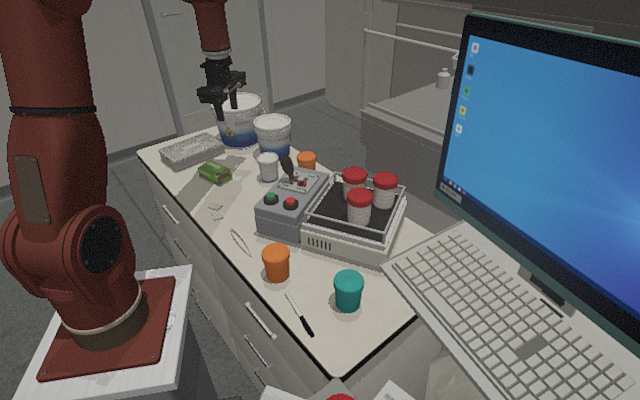

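View pics/top0.png

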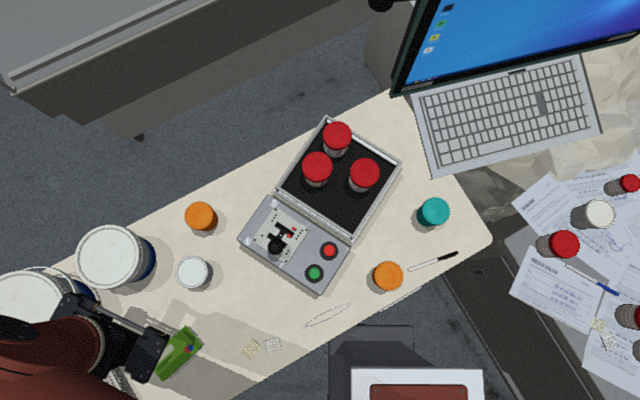

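The side view shows the shaker at about (320,210), with the green button at (270,197), the red one at (290,202) and the knob at (287,163). In the top view the green button is at (314,273), the red one at (329,251), and the knob at about (275,243) leans back and left. Next I fit the shaker pose and lever angles.

```bash
cat > fit.py <<'E'
from h import *
from scipy.optimize import least_squares
from scipy.ndimage import label
np.set_printoptions(precision=4,suppress=True)
def cent(n,im,name,rng):
    # colour blob centroid
    h=cv2.cvtColor(im,cv2.COLOR_RGB2HSV); x,y=rng
    m=np.zeros(h.shape[:2],bool)
    H,S,V=[h[...,i].astype(int) for i in range(3)]
    m=(((H>40)&(H<85)) if name=="g" else ((H<8)|(H>172)))&(S>120)&(V>50)
    w=np.zeros_like(m); w[y-11:y+12,x-12:x+13]=1; m&=w
    ys,xs=np.nonzero(m); return np.array([xs.mean(),ys.mean()]),len(xs)
def lever(g,yaw,s,f,z0=.111):
    # pivot 66 mm below the plate; stick dir from leans
    d=np.array([np.tan(f),-np.tan(s),1]);d/=np.linalg.norm(d)
    return d
def toW(x,y,yaw,p):
    return np.array([x,y,.111])+R.from_euler("z",yaw).apply(p)
if __name__=="__main__":
    obs={}
    for n in("side","top"):
        im=bot.camera(n)
        for t in["gate_center","third_slot","knob","start_button_top","stop_button_top"]:
            r=bot.pinpoint(n,t)
            if r: obs[n,t]=np.array(r[0]["pixel"])
        for k,c in(("g",{"side":(270,197),"top":(314,273)}),("r",{"side":(290,202),"top":(329,251)})):
            print(n,k,cent(n,im,k,c[n]))
    for t in["gate_center","third_slot","knob","start_button_top","stop_button_top"]:
        if("side",t)in obs and("top",t)in obs: print(t,*tri(obs["side",t],obs["top",t]))
    def model(p):
        x,y,yaw,hb,s,f=p
        return {"gate_center":toW(x,y,yaw,[0,0,0]),"third_slot":toW(x,y,yaw,[.015,-.015,0]),
         "start_button_top":toW(x,y,yaw,[-.111,.03,hb]),"stop_button_top":toW(x,y,yaw,[-.111,-.03,hb]),
         "knob":toW(x,y,yaw,np.array([0,0,-.066])+.128*lever(0,0,s,f))}
    def res(p):
        m=model(p); return np.concatenate([proj(n,m[t])[0]-o for(n,t),o in obs.items()]+[[ (p[4]+.235)*20]])
    best=None
    for y0 in np.arange(-3,3,.7):
        q=least_squares(res,[.42,.25,y0,0,-.235,0],loss="soft_l1")
        if best is None or q.cost<best.cost:best=q
    print("fit",best.x,best.cost)
    m=model(best.x)
    for(n,t),o in obs.items(): print(n,t,o,proj(n,m[t])[0]-o)
    for t in m: print(t,m[t])
    np.save("fit.npy",best.x)
    for n,(x0,x1,y0,y1) in{"side":(240,340,140,220),"top":(225,365,190,300)}.items():
        k=5; im=bot.camera(n)[y0:y1,x0:x1]; im=cv2.resize(im,None,fx=k,fy=k,interpolation=cv2.INTER_CUBIC)[:,:,::-1].copy()
        for t in m:
            u=((proj(n,m[t])[0]-[x0,y0]+.5)*k).astype(int); cv2.drawMarker(im,tuple(int(a) for a in u),(255,0,255),0,10,1)
        gx=[[a,b,0] for a,b in((.047,.048),(.047,-.048),(-.047,-.048),(-.047,.048))]
        x,y,yaw=best.x[:3]
        u=((proj(n,[toW(x,y,yaw,g) for g in gx])-[x0,y0]+.5)*k).astype(np.int32); cv2.polylines(im,[u],True,(255,255,0),1)
        cv2.imwrite(f"pics/{n}_fit.png",im)
E
python3 fit.py
```

```text
side g (array([270.5, 194. ]), 4)
side r (array([290.197 , 200.8182]), 66)
top g (array([314.    , 272.9464]), 112)
top r (array([328.7561, 250.0894]), 123)
gate_center [0.46   0.339  0.0989] 0.0031872422516355647
third_slot [0.4787 0.3327 0.1225] 0.002746648375387779
knob [0.4306 0.3427 0.1596] 0.00043213297456741245
start_button_top [0.3697 0.251  0.1293] 0.00951849386239494
stop_button_top [0.4208 0.2213 0.1135] 0.004328073490716605Traceback (most recent call last):
  File "fit.py", line 39, in <module>
    q=least_squares(res,[.42,.25,y0,0,-.235,0],loss="soft_l1")
    return func(*args, **kwargs)
    result = trf(vector_fun.fun, vector_fun.jac, x0, f0, J0, lb, ub, ftol, xtol,
                 gtol, max_nfev, x_scale, loss_function, tr_solver,
                 tr_options.copy(), verbose, callback=callback_wrapped)
    return trf_no_bounds(
        fun, jac, x0, f0, J0, ftol, xtol, gtol, max_nfev, x_scale,
        loss_function, tr_solver, tr_options, verbose, callback=callback)
    J = jac(x)
    self._update_jac()
    ~~~~~~~~~~~~~~~~^^
    self.J = self.jac_wrapped(xp_copy(self.
[... 734 characters left out ...]
~~~~~~~~^^^^^^^^^^^^^^^^^^^^^^^^^^^^^^
    return np.atleast_1d(self.fun(x))
                         ~~~~~~~~^^^
    return self.f(x, *self.args, **self.kwargs)
           ~~~~~~^^^^^^^^^^^^^^^^^^^^^^^^^^^^^^
  File "fit.py", line 36, in res
    m=model(p); return np.concatenate([proj(n,m[t])[0]-o for(n,t),o in obs.items()]+[[ (p[4]+.235)*20]])
                                       ~~~~^^^^^^^^
  File "h.py", line 8, in proj
    K,r,t=cal(n); return cv2.projectPoints(np.array(P,float).reshape(-1,3),r,t,K,None)[0].reshape(-1,2)
          ~~~^^^
  File "h.py", line 5, in cal
    c=bot.calibration(n); f=200/np.tan(np.radians(c["fovy"])/2)
ValueError: time passes only in moves, steps and waits
```

```bash
sed -i 's/^def cal(n)/from functools import lru_cache\n@lru_cache\ndef cal(n)/' h.py
sed -i 's/            print(n,k,cent(n,im,k,c\[n\]))/            if (n,k)!=("side","g"): obs[n,{"g":"start_button_top","r":"stop_button_top"}[k]]=cent(n,im,k,c[n])[0]/' fit.py
python3 fit.py
```

```text
third_slot [0.4802 0.3367 0.1095] 0.005322683133946644
start_button_top [0.3703 0.2523 0.1282] 0.0019995795739842217
stop_button_top [0.4228 0.2198 0.1231] 0.0014940217444340679
fit [ 0.456   0.3309  1.009   0.0141 -0.1766 -0.0683] 5.165802007781236
side third_slot [304.6 179.3] [-0.2571 -0.2764]
side start_button_top [268.7 194.6] [0.9212 0.6958]
side stop_button_top [290.0159 200.873 ] [-0.553  -0.7906]
top gate_center [278.5 236.5] [ 1.15   -1.7005]
top third_slot [277.5 223.1] [0.3473 2.6048]
top knob [275.2 242.7] [-0.1368  0.2165]
top start_button_top [313.8929 273.0446] [-0.3068 -0.0809]
top stop_button_top [328.768 250.112] [-0.5008 -0.189 ]
gate_center [0.456  0.3309 0.111 ]
third_slot [0.4767 0.3356 0.111 ]
start_button_top [0.3715 0.2529 0.1251]
stop_button_top [0.4223 0.221  0.1251]
knob [0.4325 0.3356 0.1707]
```

View pics/top_fit.png

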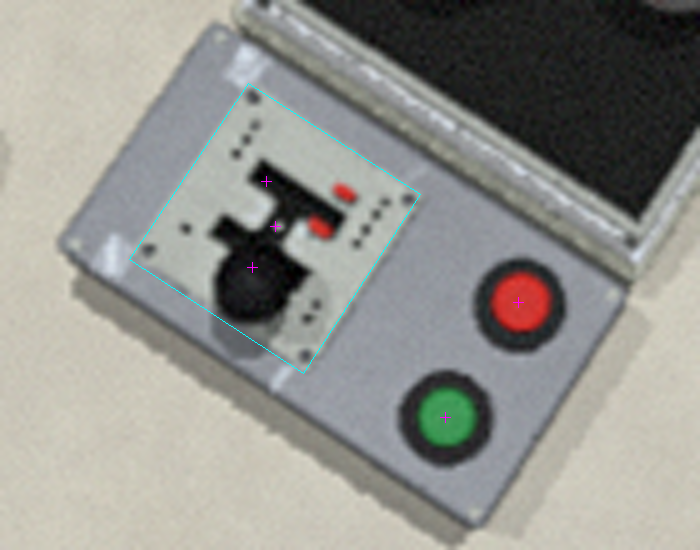

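View pics/side_fit.png

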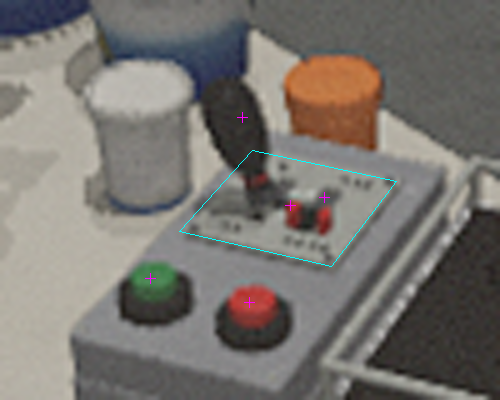

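The top crop shows the plate outline fitting well: three dots at (245,140), third slot at (265,180), fourth slot with red fence at (330,210). The knob blob is at about (253,285), in the left lane. The side crop agrees, with the knob at (236,122). Next I refine the lever lean from the outlines and move above and behind the knob.

```bash
cat > lev.py <<'E'
from fit import *
p=np.load("fit.npy"); X,Y,YAW=p[:3]; HB=p[3]
def G(a): return toW(X,Y,YAW,np.array([a[0],a[1],a[2]-.111]))   # gate xy, world z
ORI=R.from_matrix(np.c_[[np.sin(YAW)*0+(-np.cos(YAW)),-np.sin(YAW),0],[-np.sin(YAW),np.cos(YAW),0],[0,0,-1]])
ORI=R.from_matrix(np.c_[np.cross(ORI.as_matrix()[:,1],[0,0,-1]),ORI.as_matrix()[:,1],[0,0,-1]])
th=np.linspace(0,2*np.pi,24)
def sil(n,s,f):
    d=lever(0,0,s,f); e1=np.cross(d,[0,1,0]);e1/=np.linalg.norm(e1);e2=np.cross(d,e1)
    k=np.array([0,0,-.066])+.128*d
    pts=np.array([k+h*d+r*(np.cos(t)*e1+np.sin(t)*e2) for h,r in((-.028,.014),(-.014,.017),(.0,.017),(.014,.017),(.025,.013)) for t in th])
    u=proj(n,[toW(X,Y,YAW,q) for q in pts])
    m=np.zeros((1600,2560),np.uint8); cv2.fillConvexPoly(m,cv2.convexHull(((u+.5)*4).astype(np.int32)),1)
    return cv2.resize(m.astype(np.float32),(640,400),interpolation=cv2.INTER_AREA)
def leanfit(cams=("side","top"),grid=None):
    M={}
    for n in cams:
        bot.camera(n); r=bot.outline_of(n,"knob")
        if r: M[n]=r[0]["mask"].astype(np.float32); print(n,"conf",r[0]["conf"],"pix",r[0]["pixel"],"area",M[n].sum())
    out=[]
    for s in np.arange(-.28,.281,.035):
        for f in np.arange(-.32,.321,.04):
            iou=[np.minimum(sil(n,s,f),M[n]).sum()/np.maximum(sil(n,s,f),M[n]).sum() for n in M]
            out.append((np.mean(iou),s,f,*iou))
    b=max(out)
    out=[b]
    for s in b[1]+np.arange(-.03,.031,.01):
        for f in b[2]+np.arange(-.04,.041,.01):
            iou=[np.minimum(sil(n,s,f),M[n]).sum()/np.maximum(sil(n,s,f),M[n]).sum() for n in M]
            out.append((np.mean(iou),s,f,*iou))
    out.sort(reverse=True); return np.array(out[:3])
E
python3 - <<'E'
from lev import *
print(leanfit())
for n in("top",): print("bucket",atz(n,(110,255),.15),atz(n,(200,215),.08))
o=ORI.as_rotvec()
for a in((-.075,.03,.3),(-.06,.03,.155),(0,.09,.155),(0,.0,.155),(-.06,-.03,.155),(0,-.03,.155),(.075,.03,.155),(-.111,.03,.12)):
  for s in(0,1):
    oo=(ORI*R.from_euler("z",np.pi*s)).as_rotvec(); q=bot.solve_ik(G(a),oo); print(a,s,None if q is None else np.round(q,2))
bot.gripper_to(0.0,10)
t=bot.observe()["tcp_pos"]; bot.move_linear([t[0],t[1],.33],.2)
print(bot.observe()["clock"])
E
```

```text
side conf 0.48 pix [288.5, 166.3] area 249.0
top conf 0.71 pix [274.2, 246.6] area 224.0
[[ 0.811  -0.21   -0.1     0.7376  0.8843]
 [ 0.8024 -0.2    -0.1     0.7676  0.8372]
 [ 0.7987 -0.21   -0.09    0.7473  0.8501]]
bucket [0.4041 0.6873 0.15  ] [0.5035 0.5217 0.08  ]
(-0.075, 0.03, 0.3) 0 [-0.85 -0.05  0.12  1.74  0.01  1.45  1.85]
(-0.075, 0.03, 0.3) 1 [-1.1  -0.06  0.36  1.75  0.02  1.45 -1.3 ]
(-0.06, 0.03, 0.155) 0 [-0.81  0.07  0.08  1.92 -0.01  1.15  1.86]
(-0.06, 0.03, 0.155) 1 [-1.09  0.06  0.38  1.94 -0.03  1.15 -1.26]
(0, 0.09, 0.155) 0 [-0.86  0.15 -0.01  1.83  0.    1.16  1.71]
(0, 0.09, 0.155) 1 [-1.18  0.15  0.35  1.85 -0.06  1.16 -1.38]
(0, 0.0, 0.155) 0 [-0.75  0.2   0.05  1.77 -0.01  1.17  1.88]
(0, 0.0, 0.155) 1 [-1.06  0.21  0.4   1.78 -0.09  1.17 -1.19]
(-0.06, -0.03, 0.155) 0 [-0.74  0.12  0.13  1.87 -0.02  1.15  1.98]
(-0.06, -0.03, 0.155) 1 [-1.01  0.12  0.42  1.88 -0.05  1.15 -1.13]
(0, -0.03, 0.155) 0 [-0.72  0.23  0.07  1.74 -0.02  1.17  1.94]
(0, -0.03, 0.155) 1 [-1.02  0.24  0.42  1.76 -0.1   1.17 -1.13]
(0.075, 0.03, 0.155) 0 [-0.78  0.32 -0.01  1.62  0.01  1.2   1.79]
(0.075, 0.03, 0.155) 1 [-1.1   0.34  0.39  1.63 -0.14  1.2  -1.24]
(-0.111, 0.03, 0.12) 0 [-0.82  0.01  0.12  2.07 -0.    1.07  1.88]
(-0.111, 0.03, 0.12) 1 [-1.07 -0.    0.37  2.08  0.    1.07 -1.26]
4.7083
```

```bash
cat >> lev.py <<'E'
O1=(ORI*R.from_euler("z",np.pi)).as_rotvec()
def gate(P): return R.from_euler("z",-YAW).apply(np.array(P)-[X,Y,0])
def st(l=""):
    o=bot.observe(); print(l,"t",round(o["clock"],2),"tcp_g",gate(o["tcp_pos"]),"F_g",R.from_euler("z",-YAW).apply(o["wrist_force"])); return o
E
python3 - <<'E'
from lev import *
bot.move_pose(G((-.08,.03,.26)),O1); st()
bot.move_linear(G((-.075,.03,.155)),.12); st("down")
print(bot.move_linear(G((-.045,.03,.155)),.06,guard=8)); st("near")
print(bot.move_linear(G((-.0265,.03,.155)),.025,guard=8)); st("pushed")
im=bot.camera("side"); cv2.imwrite("pics/s1.png",cv2.resize(im[120:220,220:360],None,fx=5,fy=5,interpolation=cv2.INTER_CUBIC)[:,:,::-1])
E
```

```text
t 6.02 tcp_g [-0.0794  0.0308  0.2598] F_g [ 0.0803 -0.0464  0.1619]
down t 7.04 tcp_g [-0.0745  0.0299  0.1557] F_g [0.4115 0.1242 0.2479]
False
near t 7.69 tcp_g [-0.0451  0.03    0.1548] F_g [-0.249   0.068   0.2761]
False
pushed t 8.58 tcp_g [-0.0265  0.03    0.155 ] F_g [-1.5785 -0.3011  1.037 ]
```

View pics/s1.png

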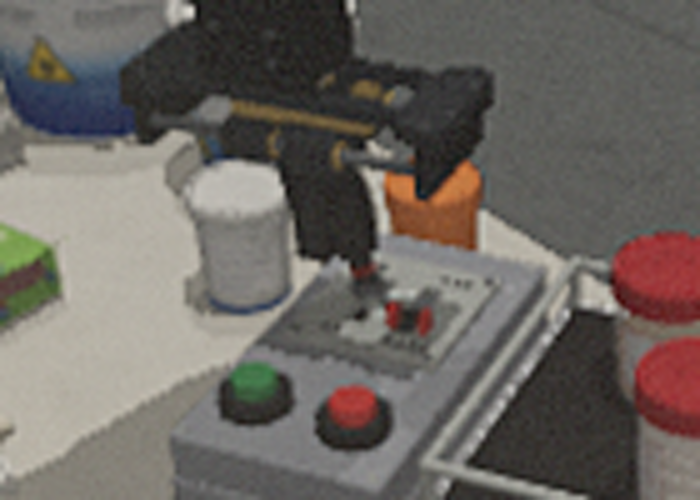

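The knob was pushed forward with the expected friction force, and the stick foot sits near mid-lane at (365,285). Next is the cross push from the left.

Run:
```python
from lev import *
print("cup",gate(atz("top",(193,270),.086)))
bot.move_linear(G((-.06,.03,.155)),.12)
bot.move_linear(G((-.05,.06,.222)),.15)
bot.move_linear(G((0,.095,.222)),.15)
bot.move_linear(G((0,.09,.155)),.12); st("down")
print(bot.move_linear(G((0,.065,.155)),.06,guard=7)); st("near")
print(bot.move_linear(G((0,.004,.155)),.03,guard=7)); st("cross")
im=bot.camera("side"); cv2.imwrite("pics/s2.png",cv2.resize(im[120:220,220:360],None,fx=5,fy=5,interpolation=cv2.INTER_CUBIC)[:,:,::-1])
```

```text
cup [0.1236 0.1727 0.086 ]
down t 10.97 tcp_g [0.0002 0.0897 0.1557] F_g [-0.0858 -0.3687 -0.9477]
False
near t 11.53 tcp_g [-0.      0.0647  0.155 ] F_g [-0.125   0.3291  0.2971]
False
cross t 13.72 tcp_g [-0.0001  0.0041  0.1549] F_g [-0.6096  0.4748  0.054 ]
```

View pics/s2.png

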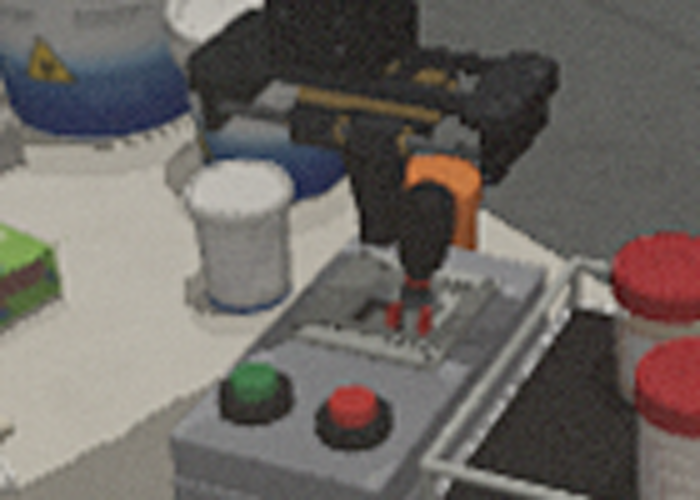

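The lever went across, with the stick foot at (415,285) beside the fence. I push on to the lane wall with a guard, then retreat and measure.

Run:
```python
from lev import *
print(bot.move_linear(G((0,-.006,.155)),.02,guard=5)); st("wall")
bot.move_linear(G((0,.07,.155)),.15)
bot.move_linear(G((-.07,.05,.222)),.15); st()
print(leanfit())
im=bot.camera("top"); cv2.imwrite("pics/t2.png",cv2.resize(im[190:300,225:365],None,fx=5,fy=5,interpolation=cv2.INTER_CUBIC)[:,:,::-1])
```

```text
True
wall t 14.27 tcp_g [-0.0003 -0.0043  0.1543] F_g [0.0466 1.9266 2.2073]
 t 15.72 tcp_g [-0.0698  0.0502  0.2215] F_g [ 0.1227  0.1155 -0.6247]
side conf 0.73 pix [309.1, 168.6] area 224.0
[[ 0.7692  0.29   -0.03    0.7692]
 [ 0.7689  0.29   -0.04    0.7689]
 [ 0.761   0.29   -0.05    0.761 ]]
```

View pics/t2.png

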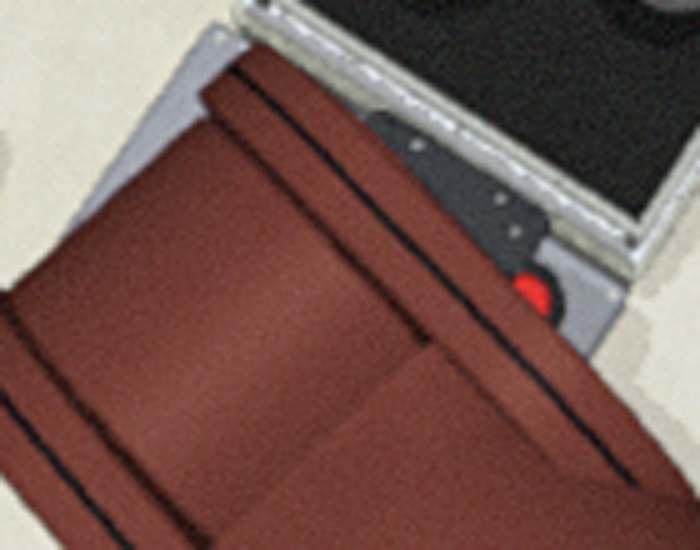

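The top view is hidden by the arm. The guard stop and the side fit both put the lever in the right lane, near f≈0. Next is the forward push.

Run:
```python
from lev import *
bot.move_linear(G((-.07,-.03,.222)),.15)
bot.move_linear(G((-.07,-.03,.155)),.12); st("down")
print(bot.move_linear(G((-.04,-.03,.155)),.06,guard=7)); st("near")
print(bot.move_linear(G((.0,-.03,.155)),.03,guard=7)); st("fwd")
print(bot.move_linear(G((.014,-.03,.155)),.02,guard=7)); st("end")
im=bot.camera("side"); cv2.imwrite("pics/s3.png",cv2.resize(im[120:220,220:360],None,fx=5,fy=5,interpolation=cv2.INTER_CUBIC)[:,:,::-1])
```

```text
down t 17.36 tcp_g [-0.0696 -0.0299  0.1556] F_g [0.1363 0.3661 0.9217]
False
near t 18.01 tcp_g [-0.0401 -0.0301  0.1548] F_g [-0.7032 -0.2597  0.4682]
False
fwd t 19.49 tcp_g [-0.0001 -0.03    0.1549] F_g [-2.3881 -0.8197  0.3853]
True
end t 19.97 tcp_g [ 0.0061 -0.03    0.1541] F_g [-3.3741 -0.4039  4.3173]
```

View pics/s3.png

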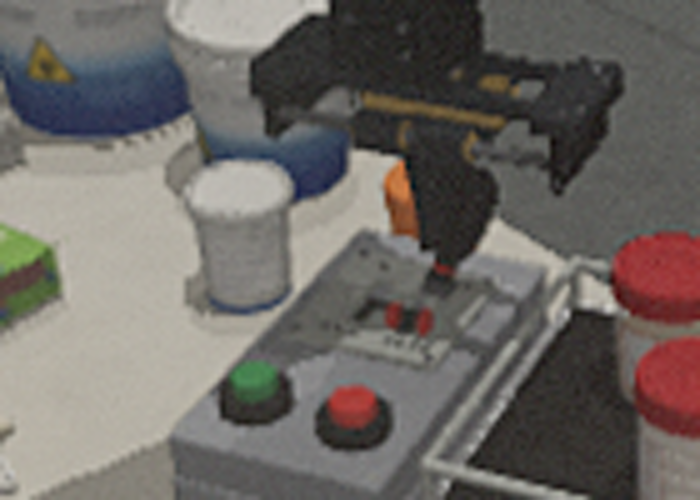

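The guard stopped at TCP x=+6 mm, where 5 mm was predicted for the slot end, and the knob leans forward right at (440,230). I nudge once more gently to confirm the end stop, retreat and check the lean.

Run:
```python
from lev import *
bot.move_linear(G((.0,-.03,.155)),.05); bot.sleep(.2)
print(bot.move_linear(G((.012,-.03,.155)),.02,guard=9)); st("end2")
bot.move_linear(G((-.06,-.03,.155)),.15)
bot.move_linear(G((-.111,.0675,.18)),.15)
bot.gripper_to(.06); st("hover")
print(leanfit())
im=bot.camera("side"); cv2.imwrite("pics/s4.png",cv2.resize(im[120:220,220:360],None,fx=5,fy=5,interpolation=cv2.INTER_CUBIC)[:,:,::-1])
```

```text
True
end2 t 20.93 tcp_g [ 0.0062 -0.0301  0.1543] F_g [-3.4923  0.5277  5.3192]
hover t 23.61 tcp_g [-0.111   0.0675  0.18  ] F_g [ 0.6942 -0.1816 -0.2646]
side conf 0.53 pix [311.4, 165.9] area 236.0
top conf 0.6 pix [271.5, 210.7] area 319.0
[[0.7579 0.265  0.29   0.7445 0.7712]
 [0.7576 0.275  0.29   0.7812 0.734 ]
 [0.757  0.265  0.28   0.7362 0.7777]]
```

View pics/s4.png

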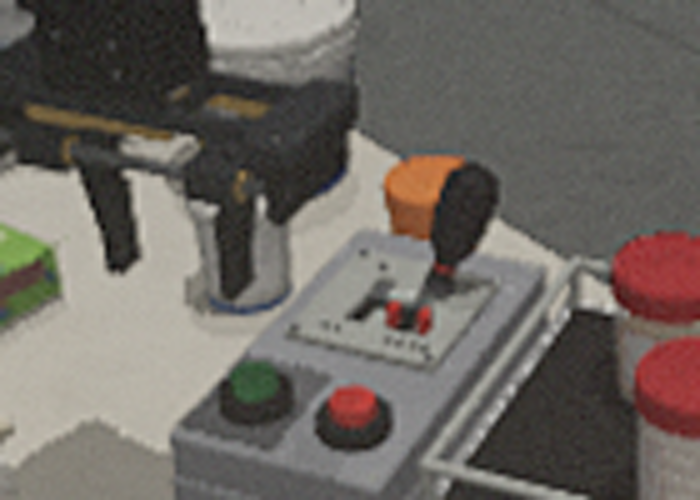

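The lever leans forward right against the slot end, with two end stops agreeing and the fitted f≈0.285. The single fingertip at (235,298) hangs above the green button at (255,380). Now I press.

Run:
```python
from lev import *
print("tip crop px",(proj("side",G((-.111,.03,.18)))[0]-[220,120]+.5)*5)
print(bot.move_linear(G((-.111,.0675,.132)),.1,guard=8)); st("near")
print(bot.move_linear(G((-.111,.0675,.112)),.015,guard=12)); st("pressed")
im=bot.camera("side")
bot.sleep(.2); st("held")
bot.move_linear(G((-.111,.0675,.18)),.1); st("up")
im2=bot.camera("side")
c=lambda i:cv2.resize(i[150:220,240:330],None,fx=4,fy=4,interpolation=cv2.INTER_CUBIC)[:,:,::-1]
cv2.imwrite("pics/s5.png",np.hstack([c(im),c(im2)]))
```

```text
tip crop px [240.1617 294.1112]
False
near t 24.49 tcp_g [-0.1108  0.0674  0.1323] F_g [ 0.2647 -0.0809  0.6841]
True
pressed t 25.27 tcp_g [-0.1107  0.0674  0.1225] F_g [-2.0629  0.8417  9.3919]
held t 25.52 tcp_g [-0.1107  0.0675  0.1225] F_g [-2.4991  0.9333  9.4853]
up t 26.25 tcp_g [-0.1114  0.0676  0.1793] F_g [-0.4262 -0.5634  0.8469]
```

View pics/s5.png

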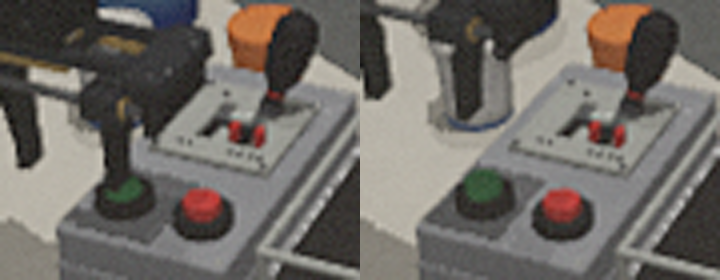

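The left half shows the button pressed down into its ring, and the right half shows it out again. A 9.4 N hold against the 5 N spring suggests bottoming out. I confirm with a stepped press that reads force against depth.

Run:
```python
from lev import *
bot.move_linear(G((-.111,.0675,.134)),.1)
for z in(.131,.1295,.128,.1265,.125,.1235,.122,.121):
    g=bot.move_linear(G((-.111,.0675,z)),.02,guard=15); bot.sleep(.1)
    o=bot.observe(); print(z,round(o["tcp_pos"][2],4),round(o["wrist_force"][2],2),g)
    if g or o["wrist_force"][2]>13: break
bot.move_linear(G((-.111,.0675,.2)),.1); st("up")
```

```text
0.131 0.1312 -0.54 False
0.1295 0.1295 1.29 False
0.128 0.1282 1.74 False
0.1265 0.1266 2.93 False
0.125 0.1251 3.32 False
0.1235 0.1236 4.6 False
0.122 0.1225 9.09 False
0.121 0.1222 19.3 False
up t 30.7 tcp_g [-0.1115  0.0676  0.1992] F_g [-0.5115 -0.3854 -0.3144]
```

The spring climbs from 1.3 N to about 5 N over roughly 6 mm, then meets a hard stop at z≈0.123, so the button was fully pressed. Now a final check of lever and button, then I hand in.

Run:
```python
from lev import *
bot.move_linear(G((-.111,.0675,.26)),.15); bot.sleep(.5)
print(leanfit(("side",)))
st(); print(bot.job_done())
```

```text
side conf 0.56 pix [310.4, 164.6] area 235.0
[[0.7595 0.28   0.27   0.7595]
 [0.758  0.27   0.3    0.758 ]
 [0.7572 0.28   0.28   0.7572]]
 t 31.85 tcp_g [-0.111   0.0675  0.26  ] F_g [-0.8959 -0.5877  0.2089]
the job is handed in; nothing more can be done
None
```

The lever is fully home in the third slot; after that I pressed the green start button all the way in twice (the second press to confirm full travel) and it came back out each time, and the job was handed in at about 32 s.

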